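# Draw the turntable's nut out from under the plant stand

## Robot

A 6-joint arm with a two-finger parallel gripper is mounted at the origin on the work surface. World frame = base frame: x ahead of the robot, y to its left, z up, the work surface at z = 0. Lengths are in m, angles in rad, forces in N, time in s.
With the tool pointing down it reaches from about 0.325 to 0.9 m from the base axis. Payload 6.1 kg.
Tool frame: the origin (TCP) lies where the fingers leave the gripper's body, on its centre line; the fingertips stand 73 mm ahead of it and the grasp point (between the pads) lies 54 mm ahead of it (ctrl.tip_extent is the distance from the TCP to the fingertips, in m); z points along the fingers, y is the line along which they close (so a half turn about z gives the same grasp; the last joint's range is limited). The gripper opens to 85 mm and grips with 20 to 120 N. Pads are 22 mm wide; open, the fingers measure 114 mm over their backs; the gripper's body (76 mm by 85 mm) begins 54 mm behind the grasp point. The pads swing forward as they close: fully open they stand 13 mm farther back than shut.
Start: joints at [1.122, 0.22, 1.526, -0, 1.395, -0.126], TCP at [0.198, 0.593, 0.304] pointing down, gripper open.
Joint ranges: [-2.98, 2.98], [-0.91, 2.08], [0.09, 2.57], [-1.24, 4.39], [0.2, 2.65], [-2.68, 2.68]. Speed limits (rad/s): [2.57, 2.57, 3.01, 3.14, 3.14, 3.14].

## Interface

Orientations are given as a unit quaternion [w, x, y, z].
In Python, from station import status, grab_frame, get_calibration, ticket, ctrl gives the robot as it stands.
- The arm moves only by the tool play_rows, never from a script. Its arguments are lists of equal length, an entry for each row: "grip": the closure, from 0 (fully open) to 1 (shut); "dp": the shift along the tool's x, y, z in m, a list of three; "spin": the turn about the tool's z in rad. In form: {"grip": [grip, ...], "dp": [[x, y, z], ...], "spin": [spin, ...]}. A call has exactly 10 rows; each row shifts and turns the commanded pose from where the row before left it, along the tool's axes as they then stand; what a row does not reach is not made up. A row lasts 1/12 s, in which the tool goes at most 41.7 mm and 7.16 degrees, less where a joint would pass 70% of its speed; a pose out of reach is approached as far as the arm can. A call with a gripper value outside its range is refused whole. The fingers move at their own pace and stop on an object; "squeeze" is the grip in N (left out, the last holds). Time passes only in rows, so rows that do not move let the fingers close, or fill a call up. It gives the time, the measured TCP pose, the force, the opening and the grip force at its end, in the units of the state.
- status.read_state(): the state, without advancing time (a new reading comes with each control period).
- grab_frame(name): name is "scene" or "top" or "wrist"; returns the picture (400x640x3 uint8, red, green, blue); there is no depth.
- get_calibration(name): a dict with "K" (3x3 intrinsics, pixels), "k1" (the pictures are not rectified: a ray, as slopes to the right and down, at radius r is drawn at 1 + k1 r^2 times it, then the intrinsics apply), "T" (4x4, takes a point from camera to world coordinates). Camera axes: x right, y down, z forward; pixel columns grow to the right and rows downward; lengths in m; the calibration is good to about 2 mm. A picture is of the moment at which its call begins: read the wrist's pose just before it. get_calibration takes no time and is no camera call; for the wrist camera it gives the pose at the moment of the call.
- ticket.job_done(): hands the job in; it is judged then, once.
The state is a dict: "clock": time; "q": joint angles; "qvel": joint speeds; "effort": joint torques, N m; "tcp_pos": TCP position; "tcp_rot": TCP orientation; "wrist_force": force on the tool from outside, world axes, zero at the start; "moment": the same for the moment, N m; "finger_gap": opening from 0.0 (shut) to 1.0 (fully open); "grasp_force": force on a finger pad.
Only numpy, scipy, OpenCV 4.12 (cv2) and the standard library are available. Lean on these libraries where they do the work, as an engineer would, in place of code of your own. Each camera call takes 0.05 s, during which the arm holds its last target. There are 200 camera calls.

## Task

The turntable's brass locking nut has slid under the low plant stand on the round steel stool and lies by its back skirt. Reach in with the green folding root pick, sweep its down-turned point lightly over the nut until you feel it drop into the hole, and draw the nut out into the open, clear of the stand's front edge, without pressing hard on the nut or the stand. Then lay the pick flat on the stool top again and put the nut in the open white box, leaving everything else where it stands.

Things in the scene. Friction and masses are not known exactly. Their poses are not given: they have to be found in the camera images.
- stool: round stainless steel stool, top 480 mm across and flat, fixed; its height differs by some mm. Origin at the centre of the top face, z up. The stand, nut, pick and tweezers rest on this face
- stand: low slatted wooden plant stand, fixed on the stool: 110 deep (x), 170 wide (y), 42 high, origin under its centre. Open front at x = -55. Space below: 32 mm high, bounded by the side skirts (inner faces y = +-73) and back skirt (inner face x = +45). Top: four slats along y with 12 mm gaps, one gap from x = +24.5 to +36.5
- nut_center (a point): centre of the round knurled brass nut, 36 mm across, 12 mm high, with a plain 10 mm hole right through; lies flat, z up, 80 to 130 g. It starts 1 to 6 mm from the back skirt, 35 mm or less to either side of the stand's middle. Its flat top is slick: the point slides on it at 2 to 4 N without moving the nut, and cannot drag it except from inside the hole. Over 15 N is too hard
- pick_grip (a point): grip point of the green folding root pick (115 g): x along the handle to the front, z up as it lies. Middle of the handle, 16 wide, 24 high, from 64 behind to 28 in front of this point, which is 26 mm above the surface the pick lies on. Round pommel 38 mm high, 28 wide at the rear (to 85 behind). It lies on pommel and point; described further under pivot
- pick_pivot (a point): pivot of the pick, 28 mm ahead of the grip point, same height and axes. A cranked blade, 18 wide, turns sideways on it, up to 7 deg either way, and stays as set below about 4 N at the point; this set is not measured. Its end carries a down-turned point, a pin 6 mm thick, 7 mm long, 112 mm from the pivot, end 26 mm below it. Blade top is 11 mm above the point's end, level for 90 mm back from it
- box_in (a point): middle of the inner floor of the white plastic box with a toggle-latch lid, fixed. Inside 79 mm along x, 114 mm along y; walls 3 mm, rim 37 mm above the floor. The lid is hinged on the +x rim and stands open, leaning back
- turntable: black turntable 110 mm across, 30 mm high, fixed base, origin under its centre; the teal pot stands on it
- teal_pot: bystander: teal ceramic pot with a little tree, 86 mm across, about 125 mm high, origin under its centre
- succulent: bystander: small white pot on the stand, 50 mm across, 45 mm high, origin under its centre
- moss_jar: bystander: small green glass jar on the stand, 38 mm across, 42 mm high, origin under its centre
- tweezers: bystander: steel tweezers, 125 mm long (x), 14 wide, 6 high, lying on the stool, origin under the middle
- spare_pot: bystander: terracotta pot, 70 mm across, 70 mm high, on the left board, origin under its centre
- wire_spool: bystander: black spool of copper wire, 56 mm across, 32 mm high, on the left board, origin under its centre
Things that resemble listed ones, but are neither listed nor needed, are in the scene too. There is more than one size of the part that bears pick_grip; the job needs the larger.

How it is judged:
On the way, in this order (a step that is already met when the one before it is completed fails the run):
1. the pick bears on the nut (over 0.1 N) while the nut is still wholly beneath the stand (contact force between pick and nut above 0.1 N and x of nut_center in the frame of stand above -0.037 m), for 0.1 s.
2. the nut has been drawn out, flat on the stool, its edge at least 10 mm clear of the stand's front edge (x of nut_center in the frame of stand below -0.083 m and z of nut_center in the frame of stool between 0.002 and 0.01 m), for 0.2 s.
At the end, for the whole second after the job is handed in: the nut rests in the white box, its centre less than 18 mm above the box's floor; the pick lies flat on the stool top (tilt below 0.15 rad, handle at its resting height within 5 mm, grip point within 220 mm of the stool's centre); both at rest (x of nut_center in the frame of box_in between -0.036 and 0.036 m and y of nut_center in the frame of box_in between -0.053 and 0.053 m and z of nut_center in the frame of box_in between 0 and 0.018 m and linear speed of each of nut, pick below 0.02 m/s and angle between pick_grip's own z axis and vertical below 0.15 rad and horizontal distance between pick_grip and stool below 0.22 m and z of pick_grip in the frame of stool between 0.021 and 0.031 m); the robot touches nothing.
It fails at once if the pick presses on the nut with more than 15 N (contact force between pick and nut above 15 N).
It fails at once if the pick bears on the stand with more than 15 N (contact force between pick and stand above 15 N).
It fails at once if the gripper or arm strikes the stand with more than 15 N (contact force between the arm and stand above 15 N).
It fails at once if a bystander is shifted by more than 20 mm (distance of any of teal_pot, succulent, moss_jar, tweezers, spare_pot, wire_spool from where it was at the start of the episode above 0.02 m).
It also fails if it takes over 72 s, if anything falls off the work surface, if the arm or the gripper's body presses on something with over 40 N, if the wrist force passes 120 N, or if a joint passes its speed limit or range.

## Working session

There is one attempt and no reset: what is moved stays moved. The work goes in short steps, Python scripts to look and compute and a tool call to move; the robot and the scene stay as the last step left them, time stands still between calls to the robot, and variables do not carry over. Pictures are saved under pics/ and viewed, at most 10 in all, crops included, and the job is handed in when it is done.

Besides the shell and the picture viewer there is one more tool, called after ">>>" in YAML: its name, and indented under it one key for each argument. play_rows: Moves the arm, as the interface text tells. Its arguments: {"type":"object","properties":{"grip":{"type":"array","items":{"type":"number"}},"dp":{"type":"array","items":{"type":"array","items":{"type":"number"}}},"spin":{"type":"array","items":{"type":"number"}},"squeeze":{"type":"number"}},"required":["grip","dp","spin"]}

```bash
ls; mkdir -p pics; cat > h.py <<'E'
import numpy as np, cv2
from station import status, grab_frame, get_calibration, ticket, ctrl
def save(n,f,s=1.0):
    cv2.imwrite(f'pics/{n}.png',cv2.resize(f,None,fx=s,fy=s,interpolation=cv2.INTER_CUBIC)[:,:,::-1])
def ray(c,uv):
    K,k1,T=np.array(c['K']),c['k1'],np.array(c['T'])
    d=cv2.undistortPoints(np.array([[uv]],float),K,np.array([k1,0,0,0,0.]))[0,0]
    return T[:3,3],T[:3,:3]@np.array([d[0],d[1],1.])
def onz(c,uv,z):
    o,d=ray(c,uv); return o+d*(z-o[2])/d[2]
def proj(c,p):
    K,k1,T=np.array(c['K']),c['k1'],np.array(c['T'])
    q=T[:3,:3].T@(np.array(p)-T[:3,3]); x,y=q[:2]/q[2]; s=1+k1*(x*x+y*y)
    return K[:2,:2]@np.array([x*s,y*s])+K[:2,2]
def tri(c1,u1,c2,u2):
    o,d=ray(c1,u1);p,e=ray(c2,u2)
    A=np.stack([d,-e],1);t=np.linalg.lstsq(A,p-o,rcond=None)[0]
    a,b=o+d*t[0],p+e*t[1];return (a+b)/2,np.linalg.norm(a-b)
E
python3 - <<'E'
from h import *
for n in ['scene','top','wrist']:
    f=grab_frame(n); c=get_calibration(n); np.save(f'pics/{n}0.npy',f)
    save(n+'0',f,1.25); print(n,c['T'],c['k1'],c['K'])
print(status.read_state())
E
```

```text
pics
scene [[ 0.43383878  0.56559684 -0.70134452  1.19015678]
 [ 0.90089607 -0.26104319  0.34676032 -0.31859837]
 [ 0.01304533 -0.78227659 -0.62279463  0.6546241 ]
 [ 0.          0.          0.          1.        ]] -0.0028878335472200564 [[380.22268257   0.         311.96950436]
 [  0.         380.22268257 195.76587438]
 [  0.           0.           1.        ]]
top [[-0.00699952 -0.99734675  0.07246008  0.44621114]
 [-0.9999417   0.00638505 -0.00870837  0.01044489]
 [ 0.0082226  -0.07251681 -0.99733329  1.25870579]
 [ 0.          0.          0.          1.        ]] -0.0046881068710827945 [[490.62939571   0.         308.98440604]
 [  0.         490.62939571 197.70291112]
 [  0.           0.           1.        ]]
wrist [[ 0.31783613  0.90949954  0.267938    0.13013614]
 [ 0.94814207 -0.30410274 -0.09245611  0.61620523]
 [-0.00260811  0.28342919 -0.95898962  0.37273805]
 [ 0.          0.          0.          1.        ]] 0.005181056333588553 [[319.52251504   0.         315.52570416]
 [  0.         319.52251504 195.69135225]
 [  0.           0.           1.        ]]
{'clock': 0.15, 'q': array([ 1.12190594e+00,  2.21069733e-01,  1.52736158e+00, -4.19809295e-05,
        1.39470062e+00, -1.26082611e-01]), 'qvel': array([-0.00112175, -0.00277469, -0.00428192,  0.00144655, -0.00138592,
        0.00026707]), 'effort': array([ 1.43739162e-03, -4.97482646e+01, -3.89908147e+01, -1.26380587e-04,
        7.22830882e-03,  9.99386174e-06]), 'tcp_pos': array([0.19811383, 0.59238666, 0.3030281 ]), 'tcp_rot': array([-1.98410629e-04,  1.60700311e-01,  9.87002947e-01, -7.43911708e-04]), 'wrist_force': array([-0.31358724,  1.14767131, -0.29634203]), 'moment': array([-0.06786182,  0.01930329, -0.00758899]), 'grasp_force': 0.0, 'finger_gap': 0.9968783363236718}
```

View pics/scene0.png

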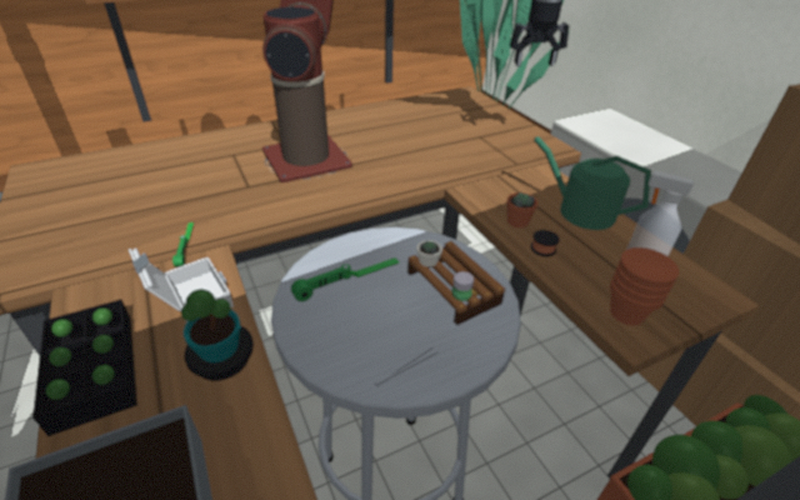

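View pics/top0.png

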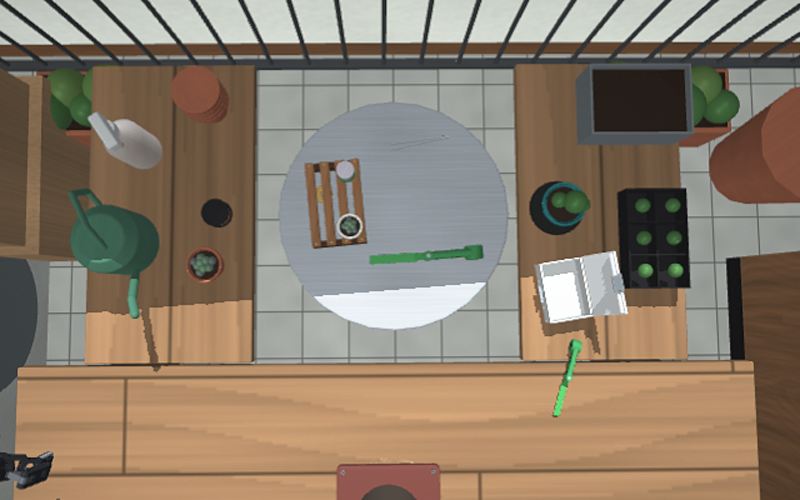

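The top view shows the stand at about (335,203) in 1.25x pixels, with its front facing right. A brass patch shows through the gap at (320,193), the pick lies at (370–482,255), and the box is at (562,292).

```bash
python3 - <<'E'
from h import *
f=np.load('pics/top0.npy'); g=np.load('pics/scene0.npy')
a=cv2.resize(f[115:225,235:395],None,fx=5,fy=5,interpolation=cv2.INTER_CUBIC)
cv2.imwrite('pics/topc.png',a[:,:,::-1])
b=cv2.resize(g[180:270,220:420],None,fx=4,fy=4,interpolation=cv2.INTER_CUBIC)
cv2.imwrite('pics/scenec.png',b[:,:,::-1])
E
```

```text
(no output)
```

View pics/topc.png

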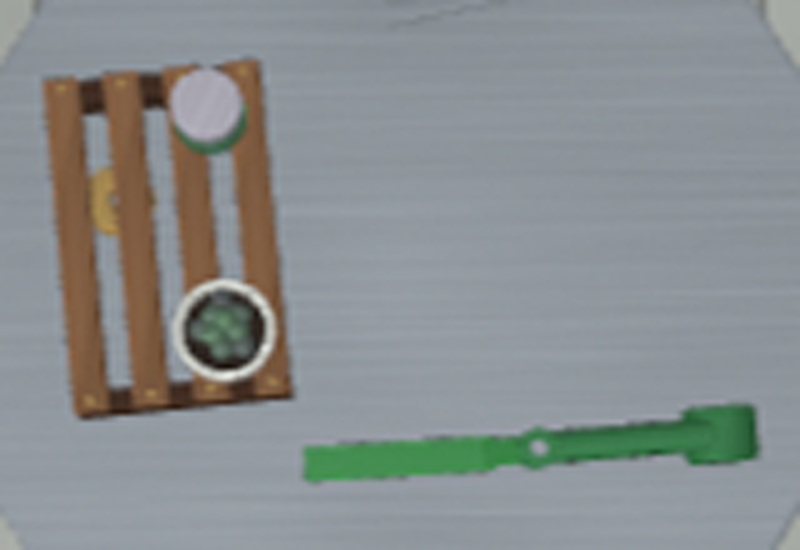

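View pics/scenec.png

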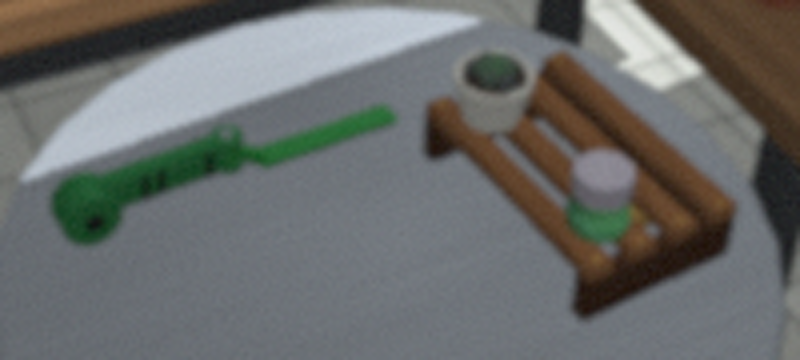

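```bash
python3 - <<'E'
from h import *
t,s=get_calibration('top'),get_calibration('scene')
T=lambda x,y:(235+(x+.5)/5-.5,115+(y+.5)/5-.5)
S=lambda x,y:(220+(x+.5)/4-.5,180+(y+.5)/4-.5)
P=[]
for n,a,b in [('FT',(258,62),(585,268)),('BT',(45,80),(731,208)),('FB',(293,397),(433,106)),('BB',(80,415),(556,58)),('pivot',(538,447),(228,133)),('tipend',(304,465),(392,118)),('jar',(207,104),(604,165)),('pot',(225,331),(493,70))]:
    p,e=tri(t,T(*a),s,S(*b));print(n,p.round(4),round(e,4));P.append(p)
# stool radius fit in top: non-grey?  use known diameter with hand points
f=np.load('pics/top0.npy')
pts=np.array([(279.5,216),(507.5,216),(394,102),(394,329),(313,296+0),(475,137),(313,137)],float)/1.25
for z in [-.1,-.06,-.04,-.02,0.,.02]:
    q=np.array([onz(t,p,z)[:2] for p in pts])[[0,1,2,3,5,6]]
    A=np.c_[2*q,np.ones(len(q))];x=np.linalg.lstsq(A,(q**2).sum(1),rcond=None)[0]
    r=np.sqrt(x[2]+x[0]**2+x[1]**2);print(z,x[:2],r)
E
```

```text
FT [0.7128 0.0548 0.0401] 0.0024
BT [0.7047 0.1619 0.0358] 0.0038
FB [0.546  0.0419 0.035 ] 0.0061
BB [0.5357 0.1445 0.0326] 0.0032
pivot [ 0.5187 -0.083   0.0366] 0.0
tipend [0.5122 0.0342 0.0016] 0.0006
jar [0.6834 0.079  0.0839] 0.0
pot [0.5736 0.0708 0.0747] 0.0006
-0.1 [ 0.61824858 -0.01903459] 0.25401207496845446
-0.06 [ 0.61318384 -0.01816672] 0.24653401527240543
-0.04 [ 0.61065146 -0.01773279] 0.24279498542438133
-0.02 [ 0.60811909 -0.01729885] 0.23905595557635687
0.0 [ 0.60558672 -0.01686492] 0.23531692572833132
0.02 [ 0.60305435 -0.01643098] 0.23157789588030783
```

```bash
cat >> h.py <<'E'
from scipy.spatial.transform import Rotation as R
def pose():
    s=status.read_state();w,x,y,z=s['tcp_rot'];M=R.from_quat([x,y,z,w]).as_matrix()
    return np.array(s['tcp_pos']),np.arctan2(M[1,1],M[0,1]),s   # yaw of tool y
def plan(tgt,yaw,n):
    p,y0,s=pose();d=np.array(tgt)-p;dy=(yaw-y0+np.pi)%(2*np.pi)-np.pi
    dp=[]
    for i in range(n):
        a=y0+dy*(i)/n; ty=np.array([np.cos(a),np.sin(a)]);tx=np.array([-np.sin(a),np.cos(a)])
        dp.append([round(float(tx@d[:2]/n),4),round(float(ty@d[:2]/n),4),round(float(-d[2]/n),4)])
    print('spin/row',round(-dy/n,4),'step',np.linalg.norm(d)/n);print(dp)
E
python3 - <<'E'
from h import *
print(ctrl.tip_extent, pose()[1]); plan([.645,.15,.26],.09,20)
E
```

```text
0.0726 1.2479960587243253
spin/row 0.0579 step 0.03151446561497501
[[-0.0282, -0.0139, 0.0022], [-0.029, -0.0122, 0.0022], [-0.0296, -0.0105, 0.0022], [-0.0302, -0.0088, 0.0022], [-0.0306, -0.007, 0.0022], [-0.031, -0.0053, 0.0022], [-0.0313, -0.0035, 0.0022], [-0.0314, -0.0016, 0.0022], [-0.0314, 0.0002, 0.0022], [-0.0314, 0.002, 0.0022], [-0.0312, 0.0038, 0.0022], [-0.0309, 0.0056, 0.0022], [-0.0306, 0.0074, 0.0022], [-0.0301, 0.0091, 0.0022], [-0.0295, 0.0109, 0.0022], [-0.0288, 0.0126, 0.0022], [-0.028, 0.0142, 0.0022], [-0.0272, 0.0158, 0.0022], [-0.0262, 0.0174, 0.0022], [-0.0252, 0.0188, 0.0022]]
```

>>> play_rows:
  grip: [0,0,0,0,0,0,0,0,0,0]
  dp:
    - [-0.028,-0.014,0.002]
    - [-0.029,-0.012,0.002]
    - [-0.03,-0.01,0.002]
    - [-0.03,-0.009,0.002]
    - [-0.031,-0.007,0.002]
    - [-0.031,-0.005,0.002]
    - [-0.031,-0.003,0.002]
    - [-0.031,-0.002,0.002]
    - [-0.031,0,0.002]
    - [-0.031,0.002,0.002]
  spin: [0.058,0.058,0.058,0.058,0.058,0.058,0.058,0.058,0.058,0.058]

```text
clock: 0.98
tcp_pos: [0.4219, 0.3715, 0.2836]
tcp_rot: [-0.0, 0.438, 0.899, -0.0]
wrist_force: [1.9, 0.7, 0.3]
finger_gap: 1.003
grasp_force: 0.0
```

>>> play_rows:
  grip: [0,0,0,0,0,0,0,0,0,0]
  dp:
    - [-0.035,0.004,0.002]
    - [-0.035,0.006,0.002]
    - [-0.034,0.008,0.002]
    - [-0.034,0.01,0.002]
    - [-0.033,0.012,0.002]
    - [-0.032,0.014,0.002]
    - [-0.031,0.016,0.002]
    - [-0.03,0.018,0.002]
    - [-0.028,0.02,0.002]
    - [0,0,0]
  spin: [0.064,0.064,0.064,0.064,0.064,0.064,0.064,0.064,0.064,0]

```text
clock: 1.82
tcp_pos: [0.6432, 0.1406, 0.2647]
tcp_rot: [0.001, 0.677, 0.736, -0.001]
wrist_force: [-1.0, -0.7, 0.3]
finger_gap: 0.997
grasp_force: 0.0
```

```bash
python3 - <<'E'
from h import *
c=get_calibration('wrist');f=grab_frame('wrist');np.save('pics/w1.npy',f);save('w1',f,1.25)
np.save('pics/w1T.npy',c['T']);print(pose()[:2])
E
```

```text
(array([0.64154968, 0.1428942 , 0.26475359]), np.float64(0.08750836491095881))
```

View pics/w1.png

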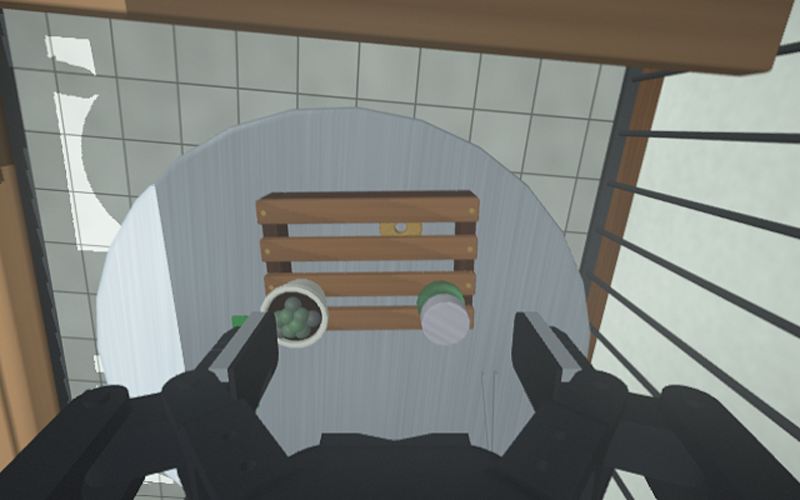

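Hole visible at about (400,227) in the 1.25x view, with the stand spanning (258–478, 194–328). Next is a finer crop.

```bash
python3 - <<'E'
from h import *
f=np.load('pics/w1.npy')
a=cv2.resize(f[145:270,195:395],None,fx=4,fy=4,interpolation=cv2.INTER_CUBIC)
hs=cv2.cvtColor(f,cv2.COLOR_RGB2HSV)
m=((hs[...,0]>17)&(hs[...,0]<30)&(hs[...,1]>90)&(hs[...,2]>110)).astype(np.uint8)
ys,xs=np.nonzero(m[170:195,295:350]);print(xs.min()+295,xs.max()+295,ys.min()+170,ys.max()+170)
for r in range(174,192): print(r,''.join('#' if v else '.' for v in m[r,298:345]), f[r,320])
cv2.imwrite('pics/w1c.png',a[:,:,::-1])
E
```

```text
304 337 178 188
174 ............................................... [119  94  72]
175 ............................................... [119  93  71]
176 ............................................... [120  94  72]
177 ............................................... [114  93  75]
178 ......#############.......#############........ [120 121 120]
179 ......#############........############........ [133 141 145]
180 ......############.........#############....... [131 141 146]
181 ......############..........############....... [131 140 144]
182 ......############.........############........ [131 141 144]
183 ......############.........#############....... [131 140 145]
184 ......############........##############....... [129 136 136]
185 ......#############......##############........ [128 118  94]
186 ......#################################........ [130 113  75]
187 .......################################........ [147 126  81]
188 .......###########################.#.#......... [132 111  75]
189 ............................................... [113  91  68]
190 ............................................... [123  96  74]
191 ............................................... [134 105  78]
```

View pics/w1c.png

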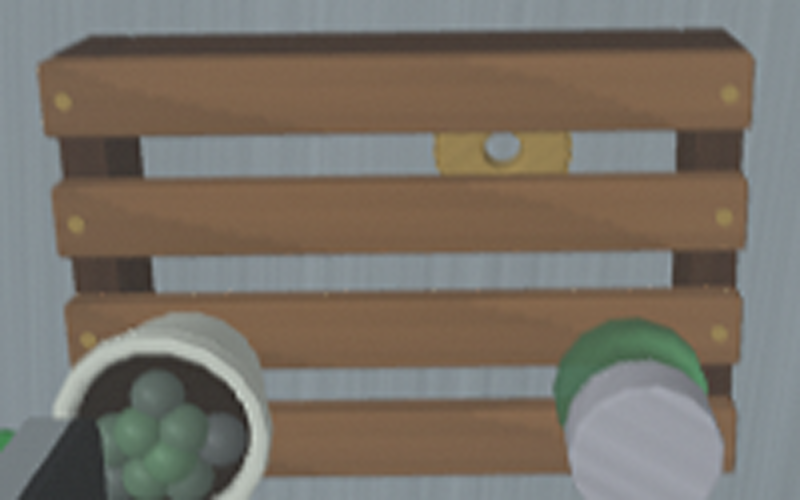

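```bash
python3 - <<'E'
from h import *
w=get_calibration('wrist');w['T']=np.load('pics/w1T.npy');t=get_calibration('top')
W=lambda x,y:(195+(x+.5)/4-.5,145+(y+.5)/4-.5)
T=lambda x,y:(235+(x+.5)/5-.5,115+(y+.5)/5-.5)
for z in(.03,.035,.04):
    a,b,c=[onz(w,W(*p),z) for p in((40,62),(754,56),(735,472))]
    print(z,'wid',np.linalg.norm(a-b),'dep',np.linalg.norm(b-c),'yaw',np.degrees(np.arctan2(*(b-a)[1::-1])))
print(tri(w,W(754,56),t,T(45,80)),tri(w,W(735,472),t,T(258,62)),tri(w,W(40,62),t,T(80,415)))
for H in(-.01,-.005,0):
    a,b,c=[onz(w,W(*p),H+.042)[:2] for p in((40,62),(754,56),(735,472))]
    ctr=(a+c)/2; ex=(b-a)/np.linalg.norm(b-a); sx=np.array([-ex[1],ex[0]]) 
    n=onz(w,(320.7,181),H+.012)[:2]; d=n-ctr
    print(H,'ctr',ctr,'nut',n,'nut in stand',sx@d,-ex@d)
# top view stand too
for H in(-.01,-.005,0):
    print('top',np.mean([onz(t,T(*p),H+.042)[:2] for p in((258,62),(45,80),(293,397),(80,415))],0))
    print('hole top',onz(t,T(117,201),H+.012)[:2])
# pick green mask in top
f=np.load('pics/top0.npy');hs=cv2.cvtColor(f,cv2.COLOR_RGB2HSV)
m=((hs[...,0]>50)&(hs[...,0]<85)&(hs[...,1]>110)).astype(np.uint8)
H=-.006
for u in range(297,387,4):
    v=np.nonzero(m[190:216,u])[0]
    if len(v): vc=(v.min()+v.max())/2+190; z=H+(.011 if u<333 else .036); p=onz(t,(u,vc),z); print(u,len(v),p[:2].round(4))
E
```

```text
0.03 wid 0.1715649393761209 dep 0.11125577439542561 yaw 5.2722086194716
0.035 wid 0.16874567019271677 dep 0.10942754551970445 yaw 5.272208619471602
0.04 wid 0.16592640100931275 dep 0.1075993166439832 yaw 5.27220861947159
(array([0.70759403, 0.16461777, 0.0265888 ]), np.float64(0.0002901639838737667)) (array([0.71586136, 0.05621086, 0.03331228]), np.float64(0.001761858455328659)) (array([0.53593269, 0.14767304, 0.02743079]), np.float64(0.0030372832549972477))
-0.01 ctr [0.62680776 0.10265387] nut [0.64991173 0.13117296] nut in stand 0.026275472969533867 -0.025626769986752992
-0.005 ctr [0.62698688 0.10448955] nut [0.649727   0.13241375] nut in stand 0.025716529565710144 -0.02520980803021313
0 ctr [0.62716599 0.10632524] nut [0.64954228 0.13365455] nut in stand 0.025157586161886354 -0.02479284607367327
top [0.62581839 0.10133962]
hole top [0.64945362 0.13037312]
top [0.62508631 0.10096913]
hole top [0.64864499 0.12989597]
top [0.62435424 0.10059865]
hole top [0.64783636 0.12941881]
297 6 [0.5124 0.0303]
301 6 [0.5123 0.0201]
305 7 [0.5135 0.0099]
309 6 [ 5.147e-01 -4.000e-04]
313 6 [ 0.5147 -0.0106]
317 6 [ 0.5146 -0.0209]
321 7 [ 0.5158 -0.0311]
325 6 [ 0.517  -0.0414]
329 6 [ 0.517  -0.0516]
333 6 [ 0.5155 -0.0604]
337 5 [ 0.5167 -0.0705]
341 3 [ 0.5179 -0.0805]
345 5 [ 0.5191 -0.0906]
349 5 [ 0.519  -0.1006]
353 6 [ 0.5202 -0.1107]
357 6 [ 0.5201 -0.1208]
361 5 [ 0.5213 -0.1308]
365 6 [ 0.5225 -0.1409]
369 6 [ 0.5224 -0.151 ]
373 11 [ 0.5236 -0.161 ]
377 10 [ 0.5248 -0.1711]
381 10 [ 0.5248 -0.1812]
385 9 [ 0.5259 -0.1913]
```

```bash
python3 - <<'E'
from h import *
plan([.520,-.1115,.24],.063,9)
E
```

```text
spin/row 0.0027 step 0.03144728568697185
[[-0.027, -0.0159, 0.0028], [-0.027, -0.0159, 0.0028], [-0.0271, -0.0158, 0.0028], [-0.0271, -0.0157, 0.0028], [-0.0271, -0.0156, 0.0028], [-0.0272, -0.0156, 0.0028], [-0.0272, -0.0155, 0.0028], [-0.0273, -0.0154, 0.0028], [-0.0273, -0.0153, 0.0028]]
```

>>> play_rows:
  grip: [0,0,0,0,0,0,0,0,0,0]
  dp:
    - [-0.027,-0.0157,0.003]
    - [-0.027,-0.0157,0.003]
    - [-0.027,-0.0157,0.003]
    - [-0.027,-0.0157,0.003]
    - [-0.027,-0.0157,0.003]
    - [-0.027,-0.0157,0.003]
    - [-0.027,-0.0157,0.003]
    - [-0.027,-0.0157,0.003]
    - [-0.028,-0.015,0.001]
    - [0,0,0]
  spin: [0.003,0.003,0.003,0.003,0.003,0.003,0.003,0.003,0,0]

```text
clock: 2.7
tcp_pos: [0.5171, -0.1113, 0.2404]
tcp_rot: [-0.0, 0.683, 0.73, -0.001]
wrist_force: [0.4, 0.1, -0.4]
finger_gap: 0.998
grasp_force: 0.0
```

```bash
python3 - <<'E'
from h import *
w=get_calibration('wrist');p,yw,s=pose();f=grab_frame('wrist');np.save('pics/w2.npy',f);np.save('pics/w2T.npy',w['T']);save('w2',f,1.25)
print(p,yw)
hs=cv2.cvtColor(f,cv2.COLOR_RGB2HSV)
m=((hs[...,0]>45)&(hs[...,0]<90)&(hs[...,1]>100)).astype(np.uint8)
H=-.009
for v in range(0,400,8):
    u=np.nonzero(m[v,200:440])[0]+200
    if len(u)>4: print(v,u.min(),u.max(),onz(w,((u.min()+u.max())/2,v),H+.011)[:2].round(4),onz(w,((u.min()+u.max())/2,v),H+.036)[:2].round(4))
E
```

```text
[ 0.51714702 -0.11134737  0.24035053] 0.06616377825261108
16 312 332 [0.5131 0.0311] [0.5131 0.0255]
24 312 332 [0.5136 0.025 ] [0.5135 0.0198]
32 312 332 [0.514  0.0187] [0.5139 0.0141]
40 312 331 [0.514  0.0124] [0.5139 0.0083]
48 312 331 [0.5145 0.006 ] [0.5144 0.0024]
56 312 331 [ 5.149e-01 -5.000e-04] [ 0.5148 -0.0036]
64 312 331 [ 0.5154 -0.0071] [ 0.5152 -0.0096]
72 312 331 [ 0.5159 -0.0138] [ 0.5157 -0.0158]
80 312 330 [ 0.5159 -0.0205] [ 0.5157 -0.022 ]
88 312 330 [ 0.5164 -0.0274] [ 0.5161 -0.0283]
96 312 330 [ 0.5169 -0.0344] [ 0.5166 -0.0347]
104 312 330 [ 0.5174 -0.0414] [ 0.517  -0.0412]
112 312 330 [ 0.5179 -0.0485] [ 0.5175 -0.0477]
120 312 329 [ 0.5179 -0.0558] [ 0.5175 -0.0544]
128 314 327 [ 0.5184 -0.0632] [ 0.518  -0.0612]
136 314 327 [ 0.519  -0.0706] [ 0.5185 -0.068 ]
144 312 328 [ 0.519  -0.0782] [ 0.5185 -0.075 ]
152 310 331 [ 0.52   -0.0859] [ 0.5195 -0.082 ]
160 312 329 [ 0.5206 -0.0937] [ 0.52   -0.0892]
168 313 328 [ 0.5211 -0.1016] [ 0.5205 -0.0964]
176 313 328 [ 0.5217 -0.1096] [ 0.521  -0.1038]
184 313 328 [ 0.5223 -0.1177] [ 0.5215 -0.1113]
192 313 328 [ 0.5228 -0.126 ] [ 0.522  -0.1189]
200 313 328 [ 0.5234 -0.1344] [ 0.5226 -0.1266]
208 313 328 [ 0.524  -0.1429] [ 0.5231 -0.1344]
216 314 327 [ 0.5246 -0.1515] [ 0.5237 -0.1423]
224 313 328 [ 0.5252 -0.1603] [ 0.5243 -0.1504]
232 307 334 [ 0.5259 -0.1692] [ 0.5248 -0.1586]
240 307 334 [ 0.5265 -0.1782] [ 0.5254 -0.1669]
248 307 334 [ 0.5271 -0.1874] [ 0.526  -0.1753]
256 307 334 [ 0.5278 -0.1967] [ 0.5266 -0.1839]
```

View pics/w2.png

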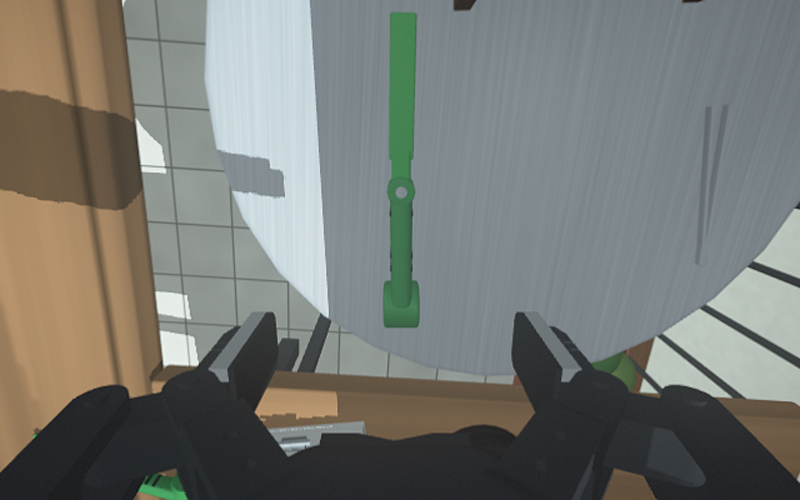

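>>> play_rows:
  grip: [0,0,0,0,0,0,0,0,0,0]
  dp:
    - [0.001,0.0045,0.02]
    - [0,0,0.025]
    - [0,0,0.025]
    - [0,0,0.025]
    - [0,0,0.025]
    - [0,0,0.025]
    - [0,0,0.015]
    - [0,0,0.009]
    - [0,0,0]
    - [0,0,0]
  spin: [-0.004,0,0,0,0,0,0,0,0,0]

```text
clock: 3.58
tcp_pos: [0.5242, -0.1064, 0.0721]
tcp_rot: [-0.0, 0.681, 0.733, 0.0]
wrist_force: [1.2, 0.1, 1.0]
finger_gap: 1.0
grasp_force: 0.0
```

>>> play_rows:
  grip: [0.3,0.5,0.7,0.8,0.9,1,1,1,1,1]
  dp:
    - [0,0,0]
    - [0,0,0]
    - [0,0,0]
    - [0,0,0]
    - [0,0,0]
    - [0,0,0]
    - [0,0,0]
    - [0,0,0]
    - [0,0,0]
    - [0,0,0]
  spin: [0,0,0,0,0,0,0,0,0,0]
  squeeze: 60

```text
clock: 4.42
tcp_pos: [0.5243, -0.1075, 0.0724]
tcp_rot: [0.0, 0.681, 0.732, 0.0]
wrist_force: [-0.6, 0.2, 5.5]
finger_gap: 0.179
grasp_force: 59.2
```

>>> play_rows:
  grip: [1,1,1,1,1,1,1,1,1,1]
  dp:
    - [0,0,-0.015]
    - [-0.005,0,-0.025]
    - [-0.005,0.015,0]
    - [-0.005,0.025,0]
    - [-0.005,0.025,0]
    - [0,0.025,0]
    - [0,0.025,0]
    - [0,0.02,0]
    - [0,0.011,0]
    - [0,0,0]
  spin: [0,0,0,0,0,-0.01,-0.01,0,0,0]

```text
clock: 5.25
tcp_pos: [0.6724, -0.1155, 0.1111]
tcp_rot: [0.0, 0.674, 0.739, 0.0]
wrist_force: [-0.2, 0.3, -0.3]
finger_gap: 0.181
grasp_force: 58.7
```

>>> play_rows:
  grip: [1,1,1,1,1,1,1,1,1,1]
  dp:
    - [0,0,0]
    - [0,0,0]
    - [0,0,0]
    - [0,0,0]
    - [0,0,0]
    - [0,0,0]
    - [0,0,0]
    - [0,0,0]
    - [0,0,0]
    - [0,0,0]
  spin: [0,0,0,0,0,0,0,0,0,0]

```text
clock: 6.08
tcp_pos: [0.6709, -0.1159, 0.112]
tcp_rot: [0.0, 0.674, 0.739, 0.0]
wrist_force: [0.3, -0.1, -0.7]
finger_gap: 0.18
grasp_force: 58.6
```

```bash
python3 - <<'E'
from h import *
p,yw,s=pose();f=grab_frame('top');g=grab_frame('scene');np.save('pics/t3.npy',f)
print(p,yw,s['wrist_force'])
a=cv2.resize(f[100:230,230:390],None,fx=3,fy=3,interpolation=cv2.INTER_CUBIC)
b=cv2.resize(g[170:280,220:420],None,fx=3,fy=3,interpolation=cv2.INTER_CUBIC)
h=max(a.shape[0],0);o=np.zeros((300+0,800,3),np.uint8)
o=np.zeros((600,600,3),np.uint8);a=a[:270];o[:270,:480]=a;o[270:600]=b[:330]
cv2.imwrite('pics/c3.png',o[:,:,::-1])
hs=cv2.cvtColor(f,cv2.COLOR_RGB2HSV);t=get_calibration('top')
m=((hs[...,0]>50)&(hs[...,0]<85)&(hs[...,1]>110)).astype(np.uint8)
for u in range(296,350,4):
    v=np.nonzero(m[130:200,u])[0]+130
    if len(v): print(u,v.min(),v.max(),onz(t,(u,(v.min()+v.max())/2),-.009+.011+.04)[:2].round(4))
E
```

```text
[ 0.67092802 -0.11588928  0.11195822] 0.09201552314169438 [ 0.28467128 -0.14582686 -0.68691299]
300 145 150 [0.6608 0.0214]
304 144 150 [0.662  0.0114]
308 144 150 [0.662  0.0014]
312 144 149 [ 0.6632 -0.0086]
316 143 149 [ 0.6644 -0.0187]
320 143 149 [ 0.6644 -0.0287]
324 143 148 [ 0.6656 -0.0387]
328 143 147 [ 0.6668 -0.0488]
340 146 146 [ 0.6641 -0.0789]
344 140 146 [ 0.6716 -0.089 ]
348 144 145 [ 0.6678 -0.099 ]
```

View pics/c3.png

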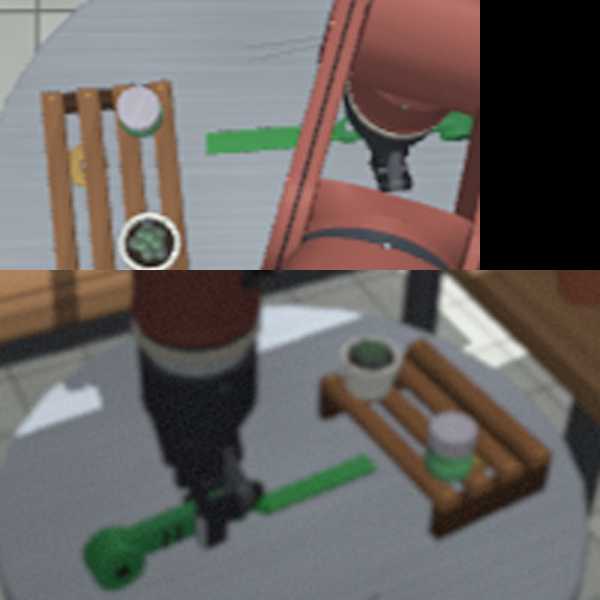

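Pick is held straight, with the blade end at about (208,143) in the top crop. Next I lower it and slide it in under the stand.

>>> play_rows:
  grip: [1,1,1,1,1,1,1,1,1,1]
  dp:
    - [0,0,0.012]
    - [0,0,0.011]
    - [0,0,0]
    - [0.015,0,0]
    - [0.015,0,0]
    - [0.015,0,0]
    - [0,0,0]
    - [0,0,0]
    - [0,0,0]
    - [0,0,0]
  spin: [0,0,0,0,0,0,0,0,0,0]

```text
clock: 7.02
tcp_pos: [0.667, -0.0711, 0.0893]
tcp_rot: [0.0, 0.674, 0.739, 0.0]
wrist_force: [0.4, -0.8, -0.8]
finger_gap: 0.181
grasp_force: 58.7
```

>>> play_rows:
  grip: [1,1,1,1,1,1,1,1,1,1]
  dp:
    - [0.01,0,0]
    - [0.01,0,0]
    - [0.01,0,0]
    - [0.01,0,0]
    - [0.01,0,0]
    - [0.006,0,0]
    - [0,0,0]
    - [0,0,0]
    - [0,0,0]
    - [0,0,0]
  spin: [0,0,0,0,0,0,0,0,0,0]

```text
clock: 7.85
tcp_pos: [0.6617, -0.0158, 0.0889]
tcp_rot: [0.0, 0.674, 0.739, -0.0]
wrist_force: [0.3, 0.3, -0.3]
finger_gap: 0.178
grasp_force: 58.7
```

```bash
cat >> h.py <<'E'
def rep():
    p,yw,s=pose();tx=np.array([-np.sin(yw),np.cos(yw)]);ty=np.array([np.cos(yw),np.sin(yw)])
    pin=p[:2]+.1375*tx+.0014*ty;d=pin-np.array([.650,.131])
    print('tcp',p.round(4),'yaw',round(yw,4),'F',s['wrist_force'].round(2),'M',s['moment'].round(3),'pin-hole fwd/right(+x)',(tx@d).round(4),(ty@d).round(4),'t',s['clock'])
E
python3 -c "
from h import *
rep()"
```

```text
tcp [ 0.6617 -0.0158  0.0889] yaw 0.0916 F [ 0.34  0.34 -0.28] M [0.005 0.032 0.   ] pin-hole fwd/right(+x) -0.0097 -0.0004 t 7.85
```

>>> play_rows:
  grip: [1,1,1,1,1,1,1,1,1,1]
  dp:
    - [0,0,0.001]
    - [0,0,0.001]
    - [0,0,0.001]
    - [0,0,0.0005]
    - [0,0,0]
    - [0,0,0]
    - [0,0,0]
    - [0,0,0]
    - [0,0,0]
    - [0,0,0]
  spin: [0,0,0,0,0,0,0,0,0,0]

```text
clock: 8.68
tcp_pos: [0.6616, -0.0153, 0.0854]
tcp_rot: [0.0, 0.674, 0.739, 0.0]
wrist_force: [-0.8, -0.9, -1.6]
finger_gap: 0.181
grasp_force: 58.7
```

>>> play_rows:
  grip: [1,1,1,1,1,1,1,1,1,1]
  dp:
    - [0,0,0.0005]
    - [0,0,0]
    - [0,0,0.0005]
    - [0,0,0]
    - [0,0,0]
    - [0,0,0]
    - [0,0,0]
    - [0,0,0]
    - [0,0,0]
    - [0,0,0]
  spin: [0,0,0,0,0,0,0,0,0,0]

```text
clock: 9.52
tcp_pos: [0.6616, -0.0153, 0.0844]
tcp_rot: [0.0, 0.674, 0.739, -0.0]
wrist_force: [-0.9, 0.9, -0.7]
finger_gap: 0.174
grasp_force: 58.7
```

>>> play_rows:
  grip: [1,1,1,1,1,1,1,1,1,1]
  dp:
    - [0,0,0.0005]
    - [0,0,0]
    - [0,0,0]
    - [0,0,0]
    - [0,0,0]
    - [0,0,0]
    - [0,0,0]
    - [0,0,0]
    - [0,0,0]
    - [0,0,0]
  spin: [0,0,0,0,0,0,0,0,0,0]

```text
clock: 10.35
tcp_pos: [0.6617, -0.0153, 0.0839]
tcp_rot: [0.0, 0.674, 0.739, 0.0]
wrist_force: [0.3, 0.1, 0.8]
finger_gap: 0.179
grasp_force: 58.8
```

```bash
python3 -c "
from h import *
rep()"
```

```text
tcp [ 0.6617 -0.0153  0.0839] yaw 0.092 F [0.26 0.11 0.8 ] M [ 0.18   0.029 -0.046] pin-hole fwd/right(+x) -0.0092 -0.0004 t 10.35
```

>>> play_rows:
  grip: [1,1,1,1,1,1,1,1,1,1]
  dp:
    - [0,0,0.0004]
    - [0,0,0]
    - [0,0,0]
    - [0,0,0]
    - [0,0,0]
    - [0,0,0]
    - [0,0,0]
    - [0,0,0]
    - [0,0,0]
    - [0,0,0]
  spin: [0,0,0,0,0,0,0,0,0,0]

```text
clock: 11.18
tcp_pos: [0.6617, -0.0153, 0.0835]
tcp_rot: [0.0, 0.674, 0.739, 0.0]
wrist_force: [0.8, -0.1, 1.4]
finger_gap: 0.178
grasp_force: 58.9
```

```bash
python3 -c "
from h import *
rep()"
```

```text
tcp [ 0.6617 -0.0153  0.0835] yaw 0.092 F [ 0.78 -0.08  1.39] M [0.316 0.041 0.058] pin-hole fwd/right(+x) -0.0093 -0.0004 t 11.1833
```

>>> play_rows:
  grip: [1,1,1,1,1,1,1,1,1,1]
  dp:
    - [0.001,0,0.0002]
    - [0.001,0,0]
    - [0.001,0,0]
    - [0.001,0,0]
    - [0.001,0,0]
    - [0.001,0,0]
    - [0.001,0,0]
    - [0,0,0]
    - [0,0,0]
    - [0,0,0]
  spin: [0,0,0,0,0,0,0,0,0,0]

```text
clock: 12.02
tcp_pos: [0.6606, -0.0083, 0.0828]
tcp_rot: [-0.0, 0.674, 0.739, -0.0]
wrist_force: [0.8, 0.9, -2.0]
finger_gap: 0.178
grasp_force: 58.6
```

```bash
python3 -c "
from h import *
rep()"
```

```text
tcp [ 0.6606 -0.0083  0.0828] yaw 0.0921 F [ 0.82  0.91 -2.01] M [ 0.054 -0.004 -0.002] pin-hole fwd/right(+x) -0.0022 -0.0008 t 12.0167
```

>>> play_rows:
  grip: [1,1,1,1,1,1,1,1,1,1]
  dp:
    - [0.0005,0,0]
    - [0.0005,0,0]
    - [0.0005,0,0]
    - [0,0,0]
    - [0,0,0]
    - [0,0,0]
    - [0,0,0]
    - [0,0,0]
    - [0,0,0]
    - [0,0,0]
  spin: [0,0,0,0,0,0,0,0,0,0]

```text
clock: 12.85
tcp_pos: [0.6608, -0.0069, 0.0833]
tcp_rot: [-0.0, 0.674, 0.739, -0.0]
wrist_force: [-0.7, -0.4, -1.3]
finger_gap: 0.178
grasp_force: 58.6
```

```bash
python3 -c "
from h import *
rep()"
```

```text
tcp [ 0.6608 -0.0069  0.0833] yaw 0.0919 F [-0.67 -0.43 -1.26] M [0.06  0.034 0.037] pin-hole fwd/right(+x) -0.0008 -0.0005 t 12.85
```

>>> play_rows:
  grip: [1,1,1,1,1,1,1,1,1,1]
  dp:
    - [0,0,0.0005]
    - [0,0,0.0005]
    - [0,0,0.0005]
    - [0,0,0]
    - [0,0,0]
    - [0,0,0]
    - [0,0,0]
    - [0,0,0]
    - [0,0,0]
    - [0,0,0]
  spin: [0,0,0,0,0,0,0,0,0,0]

```text
clock: 13.68
tcp_pos: [0.6608, -0.0068, 0.0818]
tcp_rot: [0.0, 0.674, 0.739, -0.0]
wrist_force: [-0.9, -0.5, -1.5]
finger_gap: 0.176
grasp_force: 58.6
```

```bash
python3 -c "
from h import *
rep()"
```

```text
tcp [ 0.6608 -0.0068  0.0818] yaw 0.092 F [-0.93 -0.49 -1.55] M [ 0.045 -0.033  0.043] pin-hole fwd/right(+x) -0.0007 -0.0005 t 13.6833
```

>>> play_rows:
  grip: [1,1,1,1,1,1,1,1,1,1]
  dp:
    - [0,0,0.001]
    - [0,0,0.001]
    - [0,0,0.001]
    - [0,0,0]
    - [0,0,0]
    - [-0.001,0,0]
    - [-0.002,0,0]
    - [-0.003,0,0]
    - [-0.004,0,0]
    - [0,0,0]
  spin: [0,0,0,0,0,0,0,0,0,0]

```text
clock: 14.52
tcp_pos: [0.6619, -0.0178, 0.0789]
tcp_rot: [0.0, 0.674, 0.739, -0.0]
wrist_force: [0.1, 0.2, -1.0]
finger_gap: 0.179
grasp_force: 58.6
```

```bash
python3 -c "
from h import *
rep()"
```

```text
tcp [ 0.6619 -0.0178  0.0789] yaw 0.0914 F [ 0.09  0.16 -1.03] M [-0.026  0.057 -0.039] pin-hole fwd/right(+x) -0.0117 -0.0003 t 14.5167
```

>>> play_rows:
  grip: [1,1,1,1,1,1,1,1,1,1]
  dp:
    - [-0.003,0,0]
    - [-0.006,0,0]
    - [-0.008,0,0]
    - [-0.008,0,0]
    - [-0.008,0,0]
    - [-0.008,0,0]
    - [-0.008,0,0]
    - [-0.008,0,0]
    - [-0.008,0,0]
    - [-0.005,0,0]
  spin: [0,0,0,0,0,0,0,0,0,0]

```text
clock: 15.35
tcp_pos: [0.6683, -0.0878, 0.0788]
tcp_rot: [0.0, 0.674, 0.739, -0.0]
wrist_force: [0.5, -0.2, -2.1]
finger_gap: 0.18
grasp_force: 58.6
```

```bash
python3 - <<'E'
from h import *
rep()
f=grab_frame('top');hs=cv2.cvtColor(f,cv2.COLOR_RGB2HSV);t=get_calibration('top')
m=((hs[...,0]>17)&(hs[...,0]<30)&(hs[...,1]>90)&(hs[...,2]>110)).astype(np.uint8)[120:180,235:340]
ys,xs=np.nonzero(m);print(len(xs),xs.min()+235,xs.max()+235,ys.min()+120,ys.max()+120,onz(t,(xs.mean()+235,ys.mean()+120),.003))
E
```

```text
tcp [ 0.6683 -0.0878  0.0788] yaw 0.0914 F [ 0.52 -0.16 -2.06] M [ 0.04  -0.035 -0.021] pin-hole fwd/right(+x) -0.0821 -0.0003 t 15.35
35 247 325 131 158 [0.6639171  0.05621918 0.003     ]
```

>>> play_rows:
  grip: [1,1,1,1,1,1,1,1,1,1]
  dp:
    - [-0.005,0,0]
    - [-0.01,0,0]
    - [-0.012,0,0]
    - [-0.012,0,0]
    - [-0.012,0,0]
    - [-0.012,0,0]
    - [-0.012,0,0]
    - [-0.008,0,0]
    - [-0.005,0,0]
    - [0,0,0]
  spin: [0,0,0,0,0,0,0,0,0,0]

```text
clock: 16.23
tcp_pos: [0.6763, -0.1756, 0.0788]
tcp_rot: [0.0, 0.674, 0.738, -0.0]
wrist_force: [0.1, 0.1, -1.0]
finger_gap: 0.176
grasp_force: 58.6
```

```bash
python3 - <<'E'
from h import *
rep()
f=grab_frame('top');g=grab_frame('scene');a=cv2.resize(f[100:200,230:390],None,fx=3,fy=3);b=cv2.resize(g[170:270,220:420],None,fx=3,fy=3)
o=np.zeros((600,600,3),np.uint8);o[:300,:480]=a;o[300:]=b;cv2.imwrite('pics/c4.png',o[:,:,::-1])
E
```

```text
tcp [ 0.6763 -0.1756  0.0788] yaw 0.0906 F [ 0.09  0.08 -0.99] M [0.047 0.011 0.021] pin-hole fwd/right(+x) -0.1703 -0.0001 t 16.2333
```

View pics/c4.png

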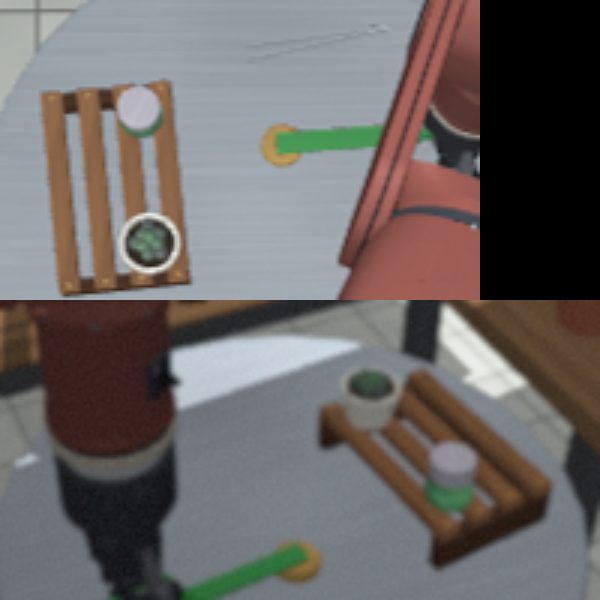

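The nut is fully out at (281,145) in the top crop, on the pick's point. Now I lift the pick and lay it back.

>>> play_rows:
  grip: [1,1,1,1,1,1,1,1,1,1]
  dp:
    - [0,0,0]
    - [0,0,-0.002]
    - [0,0,-0.004]
    - [0,0,-0.007]
    - [0,0,-0.01]
    - [0,0,-0.01]
    - [0,0,-0.007]
    - [0.005,-0.012,0]
    - [0.01,-0.02,0]
    - [0.01,-0.02,0]
  spin: [0,0,0,0,0,0,0,0,0,0]

```text
clock: 17.17
tcp_pos: [0.6224, -0.1542, 0.1203]
tcp_rot: [0.001, 0.674, 0.739, 0.0]
wrist_force: [0.1, 0.2, -0.8]
finger_gap: 0.178
grasp_force: 58.7
```

>>> play_rows:
  grip: [1,1,1,1,1,1,1,1,1,1]
  dp:
    - [0.01,-0.025,0]
    - [0.01,-0.025,0]
    - [0.01,-0.025,0]
    - [0.01,-0.015,0]
    - [0,-0.004,0.01]
    - [0,0,0.015]
    - [0,0,0.01]
    - [0,0,0.005]
    - [0,0,0.004]
    - [0,0,0]
  spin: [0,0,0,0,0,0,0,0,0,0]

```text
clock: 18.0
tcp_pos: [0.5249, -0.1229, 0.0739]
tcp_rot: [-0.001, 0.674, 0.739, -0.0]
wrist_force: [0.4, 0.7, -0.8]
finger_gap: 0.178
grasp_force: 58.8
```

```bash
python3 -c "
from h import *
rep()"
```

```text
tcp [ 0.5249 -0.1229  0.0739] yaw 0.0919 F [ 0.36  0.71 -0.81] M [ 0.052 -0.036  0.038] pin-hole fwd/right(+x) -0.1038 -0.1465 t 18.0
```

Lower 1.5 mm, open, then rise and look.

>>> play_rows:
  grip: [1,1,1,1,0.8,0.6,0.4,0.2,0,0]
  dp:
    - [0,0,0.0008]
    - [0,0,0.0007]
    - [0,0,0]
    - [0,0,0]
    - [0,0,0]
    - [0,0,0]
    - [0,0,0]
    - [0,0,0]
    - [0,0,0]
    - [0,0,0]
  spin: [0,0,0,0,0,0,0,0,0,0]

```text
clock: 18.83
tcp_pos: [0.525, -0.1228, 0.0734]
tcp_rot: [0.0, 0.674, 0.739, 0.0]
wrist_force: [0.0, -1.0, 0.0]
finger_gap: 0.894
grasp_force: 0.0
```

>>> play_rows:
  grip: [0,0,0,0,0,0,0,0,0,0]
  dp:
    - [0,0,0]
    - [0,0,-0.01]
    - [0,0,-0.03]
    - [0,0,-0.04]
    - [0,0,-0.04]
    - [-0.005,0.03,-0.03]
    - [-0.005,0.04,0]
    - [-0.005,0.04,0]
    - [-0.005,0.03,0]
    - [0,0,0]
  spin: [0,0,0,0,0,0,0,0,0,0]

```text
clock: 19.67
tcp_pos: [0.6695, -0.13, 0.2225]
tcp_rot: [0.001, 0.674, 0.739, 0.001]
wrist_force: [-0.8, 0.2, -0.8]
finger_gap: 1.001
grasp_force: 0.0
```

```bash
python3 - <<'E'
from h import *
w=get_calibration('wrist');p,yw,s=pose();f=grab_frame('wrist');save('w5',f,1.25)
print(p,yw)
hs=cv2.cvtColor(f,cv2.COLOR_RGB2HSV)
m=((hs[...,0]>17)&(hs[...,0]<30)&(hs[...,1]>90)&(hs[...,2]>110)).astype(np.uint8)
n,l,st,ce=cv2.connectedComponentsWithStats(m)
for i in range(1,n):
    if 200<st[i,4]<3000: print(st[i],ce[i],onz(w,ce[i],.003)[:2])
t=get_calibration('top');f=grab_frame('top');np.save('pics/t5.npy',f)
for z in(0.,): 
  for q in((535,266),(579,259),(586,318),(545,323)): print(onz(t,(q[0]/1.25,q[1]/1.25),.04).round(3))
b=cv2.resize(f[185:285,405:535],None,fx=5,fy=5,interpolation=cv2.INTER_CUBIC);cv2.imwrite('pics/box.png',b[:,:,::-1])
E
```

```text
[ 0.66949081 -0.12998952  0.22254981] 0.09258623667658233
[ 299   55   43   46 1290] [320.07906977  77.17131783] [ 0.66576627 -0.03791634]
[ 0.495 -0.296  0.04 ]
[ 0.509 -0.385  0.04 ]
[ 0.391 -0.395  0.04 ]
[ 0.382 -0.313  0.04 ]
```

View pics/box.png

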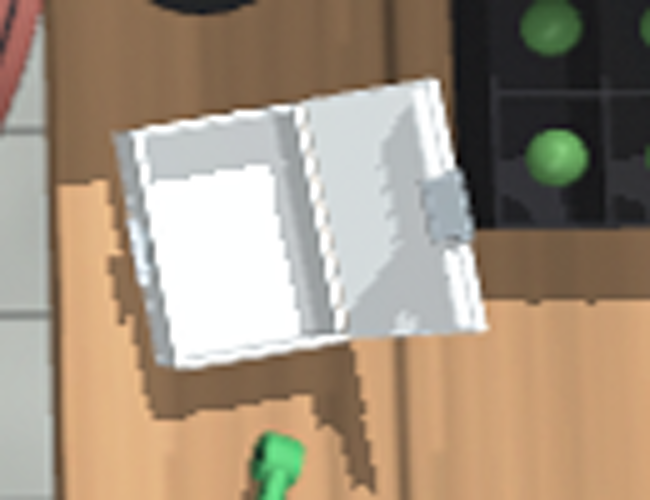

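Box seen: the rim corners are at (120,132), (305,105), (345,335) and (170,368) in the crop, with the lid leaning right. The nut lies at about (0.666,-0.038).

```bash
python3 - <<'E'
from h import *
t=get_calibration('top');B=lambda x,y:(405+(x+.5)/5-.5,185+(y+.5)/5-.5)
for z in(.03,.04,.05):
    q=[onz(t,B(*p),z)[:2] for p in((120,132),(305,105),(345,335),(170,368))]
    print(z,np.mean(q,0),[np.linalg.norm(q[i]-q[i-1]).round(4) for i in range(4)],[np.degrees(np.arctan2(*(q[a]-q[b])[::-1])).round(1) for a,b in((0,3),(1,2))])
plan([.6658,-.0379,.110],.0926,8)
E
```

```text
0.03 [ 0.44823989 -0.3570296 ] [np.float64(0.1201), np.float64(0.0946), np.float64(0.1164), np.float64(0.0895)] [np.float64(10.6), np.float64(8.2)]
0.04 [ 0.44822338 -0.35403886] [np.float64(0.1191), np.float64(0.0938), np.float64(0.1155), np.float64(0.0888)] [np.float64(10.6), np.float64(8.2)]
0.05 [ 0.44820686 -0.35104811] [np.float64(0.1181), np.float64(0.093), np.float64(0.1146), np.float64(0.0881)] [np.float64(10.6), np.float64(8.2)]
spin/row -0.0 step 0.018102634810746678
[[0.0114, 0.0011, 0.014], [0.0114, 0.0011, 0.014], [0.0114, 0.0011, 0.014], [0.0114, 0.0011, 0.014], [0.0114, 0.0011, 0.014], [0.0114, 0.0011, 0.014], [0.0114, 0.0011, 0.014], [0.0114, 0.0011, 0.014]]
```

>>> play_rows:
  grip: [0.1,0.2,0.3,0.35,0.35,0.35,0.35,0.35,0.35,0.35]
  dp:
    - [0.011,0.001,0.014]
    - [0.012,0.001,0.014]
    - [0.011,0.001,0.014]
    - [0.012,0.001,0.014]
    - [0.011,0.001,0.014]
    - [0.012,0.001,0.014]
    - [0.011,0.001,0.014]
    - [0.011,0.002,0.014]
    - [0,0,0]
    - [0,0,0]
  spin: [0,0,0,0,0,0,0,0,0,0]

```text
clock: 20.6
tcp_pos: [0.6653, -0.0374, 0.109]
tcp_rot: [-0.001, 0.673, 0.739, -0.001]
wrist_force: [0.9, 0.7, 1.5]
finger_gap: 0.651
grasp_force: 0.0
```

```bash
python3 - <<'E'
from h import *
w=get_calibration('wrist');p,yw,s=pose();f=grab_frame('wrist');save('w6',f,1.25)
print(p,yw,s['finger_gap'])
hs=cv2.cvtColor(f,cv2.COLOR_RGB2HSV)
m=((hs[...,0]>17)&(hs[...,0]<30)&(hs[...,1]>90)&(hs[...,2]>110)).astype(np.uint8)
n,l,st,ce=cv2.connectedComponentsWithStats(m)
for i in range(1,n):
    if st[i,4]>200: print(st[i],ce[i],onz(w,ce[i],.003)[:2])
E
```

```text
[ 0.66533249 -0.03742447  0.10898157] 0.09344392110719722 0.6514236067123309
[ 287  200   62   61 2749] [317.61622408 230.43288469] [ 0.66673601 -0.03786827]
```

View pics/w6.png

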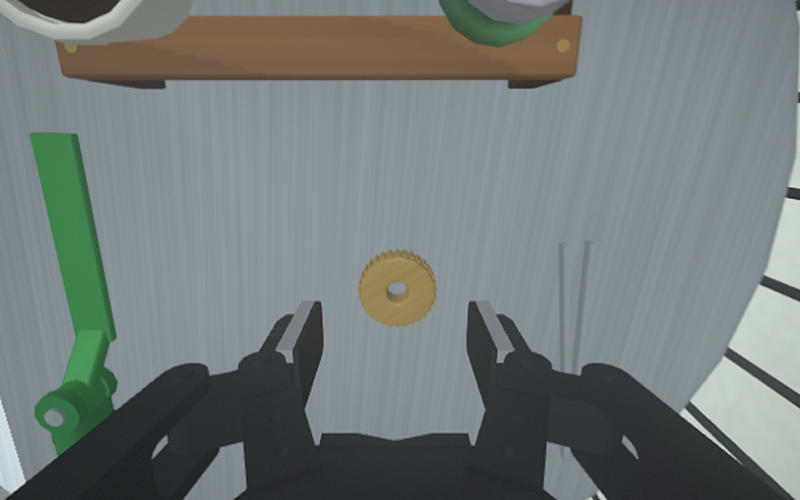

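The nut sits centred between the pads at (398,288), and the pick lies flat on the left. I go down and grip it.

>>> play_rows:
  grip: [0.35,0.35,0.35,0.35,0.35,0.35,0.5,0.7,0.9,1]
  dp:
    - [0,0.001,0.015]
    - [0,0,0.015]
    - [0,0,0.008]
    - [0,0,0.004]
    - [0,0,0]
    - [0,0,0]
    - [0,0,0]
    - [0,0,0]
    - [0,0,0]
    - [0,0,0]
  spin: [0,0,0,0,0,0,0,0,0,0]
  squeeze: 40

```text
clock: 21.48
tcp_pos: [0.6677, -0.0384, 0.0696]
tcp_rot: [0.001, 0.674, 0.739, 0.0]
wrist_force: [-0.2, -0.7, 1.9]
finger_gap: 0.388
grasp_force: 40.0
```

>>> play_rows:
  grip: [1,1,1,1,1,1,1,1,1,1]
  dp:
    - [0,0,0]
    - [0,0,0]
    - [0,0,-0.01]
    - [0,0,-0.03]
    - [0,0,-0.04]
    - [0,0,-0.04]
    - [0,0,-0.03]
    - [0,0,0]
    - [0,0,0]
    - [0,0,0]
  spin: [0,0,0,0,0,0,0,0,0,0]

```text
clock: 22.32
tcp_pos: [0.6662, -0.0381, 0.2177]
tcp_rot: [-0.001, 0.674, 0.739, -0.0]
wrist_force: [-0.2, 0.2, -1.9]
finger_gap: 0.391
grasp_force: 40.1
```

```bash
python3 - <<'E'
from h import *
rep(); plan([.448,-.351,.215],.166,12)
E
```

```text
tcp [ 0.6662 -0.0381  0.2177] yaw 0.0921 F [-0.21  0.16 -1.87] M [0.035 0.064 0.051] pin-hole fwd/right(+x) -0.0324 0.002 t 22.3167
spin/row -0.0062 step 0.03179243998707382
[[-0.0243, -0.0205, 0.0002], [-0.0242, -0.0207, 0.0002], [-0.024, -0.0208, 0.0002], [-0.0239, -0.021, 0.0002], [-0.0238, -0.0211, 0.0002], [-0.0237, -0.0212, 0.0002], [-0.0235, -0.0214, 0.0002], [-0.0234, -0.0215, 0.0002], [-0.0233, -0.0217, 0.0002], [-0.0231, -0.0218, 0.0002], [-0.023, -0.022, 0.0002], [-0.0228, -0.0221, 0.0002]]
```

>>> play_rows:
  grip: [1,1,1,1,1,1,1,1,1,1]
  dp:
    - [-0.024,-0.02,0]
    - [-0.029,-0.025,0]
    - [-0.029,-0.025,0]
    - [-0.029,-0.025,0]
    - [-0.029,-0.026,0]
    - [-0.029,-0.026,0]
    - [-0.028,-0.026,0]
    - [-0.028,-0.026,0]
    - [-0.028,-0.027,0]
    - [-0.028,-0.027,0]
  spin: [-0.0075,-0.0075,-0.0075,-0.0075,-0.0075,-0.0075,-0.0075,-0.0075,-0.0075,-0.0075]

```text
clock: 23.15
tcp_pos: [0.449, -0.3491, 0.2157]
tcp_rot: [-0.003, 0.645, 0.764, 0.0]
wrist_force: [-0.2, 0.1, -1.0]
finger_gap: 0.385
grasp_force: 40.2
```

>>> play_rows:
  grip: [1,1,1,1,1,1,1,1,1,1]
  dp:
    - [0,0,0]
    - [0,0,0]
    - [0,0,0]
    - [0,0,0]
    - [0,0,0]
    - [0,0,0]
    - [0,0,0]
    - [0,0,0]
    - [0,0,0]
    - [0,0,0]
  spin: [0,0,0,0,0,0,0,0,0,0]

```text
clock: 23.98
tcp_pos: [0.4516, -0.3489, 0.2187]
tcp_rot: [0.0, 0.646, 0.764, 0.0]
wrist_force: [1.4, 0.2, -0.9]
finger_gap: 0.385
grasp_force: 40.2
```

```bash
python3 - <<'E'
from h import *
rep(); plan([.448,-.351,.095],.166,8)
w=grab_frame('wrist');save('w7',w,1.0)
E
```

```text
tcp [ 0.4516 -0.3489  0.2187] yaw 0.1673 F [ 1.37  0.21 -0.91] M [ 0.013  0.008 -0.007] pin-hole fwd/right(+x) -0.3026 -0.2742 t 23.9833
spin/row 0.0002 step 0.015465112336029865
[[-0.0002, -0.0005, 0.0155], [-0.0002, -0.0005, 0.0155], [-0.0002, -0.0005, 0.0155], [-0.0002, -0.0005, 0.0155], [-0.0002, -0.0005, 0.0155], [-0.0002, -0.0005, 0.0155], [-0.0002, -0.0005, 0.0155], [-0.0002, -0.0005, 0.0155]]
```

View pics/w7.png

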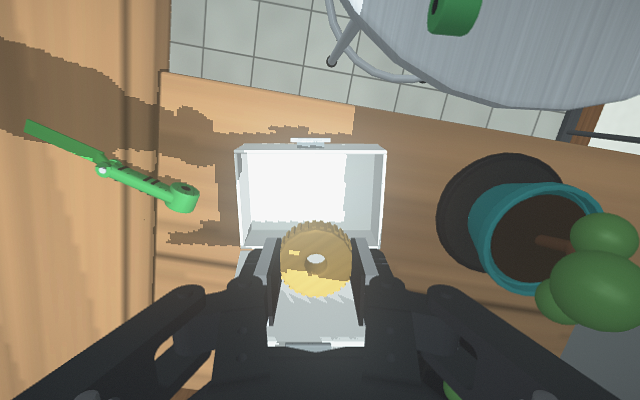

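```bash
python3 - <<'E'
from h import *
w=get_calibration('wrist')
for z in(.04,.05):
    q=np.array([onz(w,p,z)[:2] for p in((234,150),(387,150),(383,247),(239,247))])
    print(z,q.mean(0),[np.linalg.norm(q[i]-q[i-1]).round(4) for i in range(4)],np.degrees(np.arctan2(*(q[1]-q[0])[::-1])))
E
```

```text
0.04 [ 0.44891064 -0.35453777] [np.float64(0.0827), np.float64(0.119), np.float64(0.0826), np.float64(0.1226)] 9.554265332776856
0.05 [ 0.44855363 -0.35140924] [np.float64(0.0793), np.float64(0.1142), np.float64(0.0793), np.float64(0.1176)] 9.554265332776863
```

The nut is held at (316,262), over the box opening (rim columns 234–386). Next I lower and release it.

>>> play_rows:
  grip: [1,1,1,1,1,1,1,1,1,1]
  dp:
    - [-0.002,-0.002,0.01]
    - [-0.002,-0.001,0.02]
    - [0,0,0.025]
    - [0,0,0.025]
    - [0,0,0.02]
    - [0,0,0.014]
    - [0,0,0.009]
    - [0,0,0]
    - [0,0,0]
    - [0,0,0]
  spin: [0,0,0,0,0,0,0,0,0,0]

```text
clock: 24.87
tcp_pos: [0.4497, -0.3541, 0.0966]
tcp_rot: [0.001, 0.646, 0.764, -0.0]
wrist_force: [1.3, -0.3, -0.2]
finger_gap: 0.386
grasp_force: 40.2
```

>>> play_rows:
  grip: [1,0.58,0.5,0.45,0.4,0.4,0.4,0.4,0.4,0.4]
  dp:
    - [0,0,0]
    - [0,0,0]
    - [0,0,0]
    - [0,0,0]
    - [0,0,0]
    - [0,0,0]
    - [0,0,0]
    - [0,0,0]
    - [0,0,0]
    - [0,0,0]
  spin: [0,0,0,0,0,0,0,0,0,0]

```text
clock: 25.7
tcp_pos: [0.4491, -0.3534, 0.0955]
tcp_rot: [-0.0, 0.646, 0.764, 0.0]
wrist_force: [0.0, 1.2, 0.3]
finger_gap: 0.597
grasp_force: 0.0
```

>>> play_rows:
  grip: [0.4,0.4,0.4,0.4,0.4,0.4,0.4,0.4,0.4,0.4]
  dp:
    - [0,0,-0.01]
    - [0,0,-0.02]
    - [0,0,-0.03]
    - [0,0,-0.04]
    - [0,0,-0.04]
    - [0,0,-0.02]
    - [0,0,0]
    - [0,0,0]
    - [0,0,0]
    - [0,0,0]
  spin: [0,0,0,0,0,0,0,0,0,0]

```text
clock: 26.53
tcp_pos: [0.4484, -0.3527, 0.2537]
tcp_rot: [-0.002, 0.646, 0.764, 0.0]
wrist_force: [-0.5, 1.1, -0.4]
finger_gap: 0.603
grasp_force: 0.0
```

```bash
python3 - <<'E'
from h import *
rep();w=get_calibration('wrist');f=grab_frame('wrist');hs=cv2.cvtColor(f,cv2.COLOR_RGB2HSV)
m=((hs[...,0]>17)&(hs[...,0]<32)&(hs[...,1]>90)&(hs[...,2]>110)).astype(np.uint8)[140:330,236:386]
n,l,st,ce=cv2.connectedComponentsWithStats(m)
for i in range(1,n):
    if st[i,4]>100: c=ce[i]+[236,140];print(st[i],c,onz(w,c,.015)[:2])
t=get_calibration('top');f=grab_frame('top');hs=cv2.cvtColor(f,cv2.COLOR_RGB2HSV)
m=((hs[...,0]>50)&(hs[...,0]<85)&(hs[...,1]>110)).astype(np.uint8)
ys,xs=np.nonzero(m[190:216,285:395]);print('pick',xs.min()+285,xs.max()+285,ys.min()+190,ys.max()+190)
f0=np.load('pics/top0.npy').astype(int)
print('stand diff',np.abs(f0-f)[120:200,240:295].mean(),'tweezers',np.abs(f0-f)[100:125,305:365].mean())
E
```

```text
tcp [ 0.4484 -0.3527  0.2537] yaw 0.167 F [-0.54  1.14 -0.39] M [0.007 0.013 0.016] pin-hole fwd/right(+x) -0.306 -0.2778 t 26.5333
pick 303 391 194 209
stand diff 6.03219696969697 tweezers 6.460666666666667
```

```bash
python3 - <<'E'
from h import *
w=get_calibration('wrist');f=grab_frame('wrist');hs=cv2.cvtColor(f,cv2.COLOR_RGB2HSV)
m=((hs[...,0]>12)&(hs[...,0]<38)&(hs[...,1]>60)).astype(np.uint8)
n,l,st,ce=cv2.connectedComponentsWithStats(m)
u,v=proj(w,[.449,-.354,.012]);print('expected px',u,v)
for i in range(1,n):
    if 100<st[i,4]<4000 : print(st[i],ce[i],onz(w,ce[i],.015)[:2])
for r in range(int(v)-30,int(v)+31,10): print(r,[tuple(int(k) for k in f[r,c]) for c in range(280,350,12)])
E
```

```text
expected px 316.03516683287273 178.86220970708
[568  98  31  33 563] [582.76554174 114.13676732] [ 0.68336184 -0.25113445]
[299 161  37  36 945] [317.21904762 178.53544974] [ 0.44998755 -0.35277333]
[531 181  22  23 115] [541.06956522 192.22608696] [ 0.67272175 -0.32948819]
[511 201  32  31 350] [527.57714286 218.82571429] [ 0.66940623 -0.35873997]
[ 249  317   44   38 1169] [269.71428571 331.82121471] [ 0.42633673 -0.54018848]
[128 345  15  21 119] [134.94957983 354.35294118] [ 0.2739228  -0.59785623]
[490 346  14  19 104] [496.10576923 354.63461538] [ 0.69218107 -0.52684162]
[ 151  352   49   48 1354] [181.32939439 380.17429838] [ 0.32963763 -0.62708933]
148 [(247, 247, 247), (247, 247, 247), (247, 247, 247), (247, 247, 247), (247, 247, 247), (247, 247, 247)]
158 [(246, 247, 247), (247, 247, 247), (250, 249, 249), (196, 207, 207), (247, 247, 247), (247, 247, 247)]
168 [(247, 247, 247), (250, 250, 250), (176, 158, 122), (243, 231, 162), (245, 233, 161), (247, 247, 247)]
178 [(247, 247, 247), (249, 249, 249), (241, 226, 158), (200, 210, 209), (243, 231, 161), (247, 247, 247)]
188 [(247, 247, 247), (247, 247, 247), (243, 229, 159), (244, 232, 162), (242, 228, 157), (247, 247, 247)]
198 [(246, 247, 247), (247, 247, 247), (247, 247, 247), (247, 247, 248), (247, 247, 247), (247, 247, 247)]
208 [(193, 205, 204), (193, 204, 204), (193, 205, 205), (221, 229, 228), (220, 228, 228), (219, 227, 228)]
```

The nut lies flat in the box at (0.450,-0.353), centred to within a few mm, so I hand the job in.

```bash
python3 -c "
from h import *
print(ticket.job_done())"
```

```text
the job is handed in; nothing more can be done
None
```

I drew the nut out from under the stand, put it flat in the white box, laid the pick back on the stool and handed the job in at about 27 s; the ticket returned no verdict, and I viewed 12 pictures, two over the limit of 10.

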